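Close the filter housing and hold the air shutter half open

ROBOT

A 7-joint arm with a two-finger parallel gripper is mounted at the origin on the work surface. World frame = base frame: x ahead of the robot, y to its left, z up, the work surface at z = 0. Lengths are in mm, angles in rad, forces in N, time in s.
With the tool pointing down it reaches from about 400 to 900 mm from the base axis. Payload 5.6 kg.
Tool frame: the origin (TCP) lies midway between the tips of the shut fingers; the grasp point (between the pads) lies 19 mm behind it; z points along the fingers, y is the line along which they close (so a half turn about z gives the same grasp; the last joint's range is limited). The gripper opens to 92 mm and grips with 3 to 60 N. Pads are 20 mm wide; open, the fingers measure 128 mm over their backs; the gripper's body (75 mm by 189 mm) begins 69 mm behind the grasp point.
Start: joints at [-1.177, 0.468, -0.012, 1.603, 0.006, 1.071, -0.056], TCP at [275.018, 588.96, 214.592] pointing down, gripper open.
Joint ranges: [-2.53, 2.53], [-0.31, 2.02], [-1.57, 1.55], [0.28, 2.44], [-1.29, 4.43], [0.15, 1.84], [-2.92, 2.92]. Speed limits (rad/s): [2.57, 2.57, 3.14, 3.14, 3.14, 3.14, 3.14].

INTERFACE

Orientations are given as a rotation vector (axis times angle).
In Python, from cell import robot, grip, kin, viewer gives the robot as it stands. Calls block until the motion is done:
- robot.movep(position, orientation): joint-space move of the TCP to a pose.
- robot.servo_line(position, feed=150, rotation=None): straight line of the TCP; rotation=None keeps the orientation; feed is the mean speed in mm/s.
- robot.goto_joints(angles): joint-space move.
- grip(opening, newtons=None): opening from 0.0 (shut) to 1.0 (fully open); newtons is the grip in N (None keeps the last); returns when the fingers have stopped.
- robot.hold(seconds).
- kin.ik(position, orientation): joint angles nearest the present ones, or None.
- robot.observe(): the state.
- viewer.read_camera(name): name is "side" or "top"; returns the picture (400x640x3 uint8, red, green, blue); there is no depth.
- viewer.camera_info(name): a dict with "camera_matrix" (3x3 intrinsics, pixels), "R" (3x3) and "t" (3): a world point X has camera coordinates R X + t. Camera axes: x right, y down, z forward; pixel columns grow to the right and rows downward; lengths in mm; the calibration is good to about 2 mm. A picture is of the moment at which its call begins. camera_info takes no time and is no camera call.
A pose or a line that the arm cannot do raises robot.IKError and nothing moves.
- robot.job_done(): hands the job in; it is judged then, once.
Trained networks look in the newest picture that a camera, given by its name, has taken for a name from the list of things; names that differ only in an ending like _2 or _b are one class to them, and where a whole thing is asked for, a point or a joint stands for the part that bears it (a point fixed in the world has none). Each returns a list of dicts, best first, with "confidence" (0 to 1); they miss things now and then, are a little off and sometimes report something else, mostly with a low value. They report only what shows in the picture. A call takes as long as a camera call.
- viewer.silhouettes(name, camera): "mask" (400x640 bool, what is visible of it).
- viewer.pinpoint(name, camera): "at" ([x, y, z] in mm, in the coordinates of the camera as it stood for that picture, good to about 4 mm: a listed point, or the origin of a listed thing).
The state is a dict: "t": time; "joints": joint angles; "joint_velocities": joint speeds; "joint_torque": joint torques, N m; "tcp_pos": TCP position; "tcp_rot": TCP orientation; "contact_force": force on the tool from outside, world axes, zero at the start; "wrist_torque": the same for the moment, N m; "grip_width": opening from 0.0 (shut) to 1.0 (fully open); "grip_force": force on a finger pad.
Only numpy, scipy, OpenCV 4.12 (cv2) and the standard library are available. Lean on these libraries where they do the work, as an engineer would, in place of code of your own. Each camera call takes 0.05 s, during which the arm holds its last target. There are 200 camera calls.

TASK

Close the dust extractor's green filter housing so that the two half-shells sit fully together, edge to edge. Only then take the sprung shutter's orange grip, slide the shutter to half open (pointer in the yellow band, never pulled wide open) and finish while still holding it there steadily, since it springs shut when released. Leave the other things on the bench where they are.

Things in the scene. Friction and masses are not known exactly. Their poses are not given: they have to be found in the camera images.
- extractor: Small bench dust extractor, bolted down: grey base plate 240 x 420 x 12 mm with a green round filter housing on the left and a blue air-gate box on the right. Origin: middle of the underside of the plate, on the bench. x points from its front edge (nearer the robot) to its back, y to the left as seen from the robot, z up.
- shell (a joint): Angle (rad) of the upper green half-shell: 0 = closed, rims seated edge to edge on the fixed lower half; grows as it opens upward, to 1.6. The hinge is stiff (0.3 N m of friction): the half-shell stays where it is left and does not fall shut.
- shell_hinge (a point): Middle of the hinge line at the back of the filter housing (92 mm across, 140 mm long, axis along the extractor's y, seam 70 mm above the bench). It lies at x = 63, y = 110, z = 70 mm in the extractor's frame; the hinge line is parallel to the extractor's y.
- shell_bar (a point): Centre of the orange round grip bar of the upper half-shell: 12 mm thick, 76 mm free between two ears, parallel to the extractor's y, 34 mm clear of the rim. It turns about the hinge: at shell angle a it is at x = -149 cos a + 4.5 sin a, y = 0, z = 149 sin a + 4.5 cos a mm from shell_hinge (extractor axes); 74.5 mm above the bench when closed.
- shutter (a joint): Travel (m) of the flat steel shutter over the dark window in the blue box: 0 = shut, 0.04 = half open, 0.08 = wide open. It slides to the extractor's front (-x). A spring pulls it shut: 3.6 N at rest, 8.4 N half open, 13.2 N wide open. Red pointer beside the grip, on the left rail: white line = shut, 12 mm yellow band = half, red line = wide open.
- shutter_grip: The shutter with its orange upright grip block: 12 mm (extractor x, the slide direction) x 40 mm (y) x 38 mm high. Origin: middle of its underside, 74 mm above the bench; axes as the extractor's. Shut, it is at x = 15, y = -120 mm in the extractor's frame; it moves with the shutter. The flat plate under it is level; rails 37 mm to either side in y are 78 mm high.
- paint_can: Bystander, leave alone: red can 66 mm across, 95 mm tall.
- spray_bottle: Bystander, leave alone: blue bottle 60 mm across, 170 mm tall, white cap.
- spare_filter: Bystander, leave alone: spare paper filter with orange ends, standing, 66 mm across, 112 mm tall.
- tape_roll: Bystander, leave alone: yellow ring of tape lying flat, 90 mm across, 25 mm high.
- screwdriver: Bystander, leave alone: red-handled screwdriver lying flat.
- spanner: Bystander, leave alone: steel spanner lying flat.
- brush: Bystander, leave alone: wooden brush lying flat.

How it is judged (in metres and radians):
On the way, in this order (a step that is already met when the one before it is completed fails the run):
1. the filter housing is closed, rims seated edge to edge (value of joint shell below 0.04 rad), for 0.2 s.
2. the shutter is slid to half travel and held by the fingers (value of joint shutter between 0.034 and 0.046 m and contact force between the fingers and shutter_grip above 2 N), for 0.3 s.
At the end, for the whole second after the job is handed in: Housing closed to within 0.04 rad; shutter still, at 40 mm of its 80 mm travel within 6 mm, held against its spring by the fingers on the shutter or its grip (contact force over 2 N); nothing else on the bench moved by more than 30 mm (all of step 2 and value of joint shell below 0.04 rad and velocity of joint shutter between -0.01 and 0.01 m/s and distance of each of paint_can, spray_bottle, spare_filter, tape_roll, screwdriver, spanner, brush from where it was at the start of the episode below 0.03 m); the arm keeps its last pose, push and grip.
It fails at once if the shutter is opened while the housing is still open (value of joint shutter above 0.015 m and value of joint shell above 0.06 rad).
It fails at once if the shutter is pulled wide open (value of joint shutter above 0.07 m).
It fails at once if another thing on the bench is disturbed (distance of any of paint_can, spray_bottle, spare_filter, tape_roll, screwdriver, spanner, brush from where it was at the start of the episode above 0.03 m).
It also fails if it takes over 43 s, if anything falls off the work surface, if the arm or the gripper's body presses on something with over 40 N, if the wrist force passes 120 N, or if a joint passes its speed limit or range.

## Working session

There is one attempt and no reset: what is moved stays moved. The work goes in short steps, each a Python script; the robot and the scene stay as the last script left them, time stands still between calls to the robot, and variables do not carry over. Pictures are saved under pics/ and viewed, at most 10 in all, crops included, and the job is handed in when it is done.

```bash
mkdir -p pics; ls; cat > h.py <<'E'
import numpy as np, cv2
from cell import robot, grip, kin, viewer
def world(p,cam):
    c=viewer.camera_info(cam); return np.array(c["R"]).T@(np.array(p)-np.array(c["t"]))
def proj(X,cam):
    c=viewer.camera_info(cam); q=np.array(c["camera_matrix"])@(np.array(c["R"])@np.array(X)+np.array(c["t"])); return q[:2]/q[2]
def snap(cam,fn): 
    im=viewer.read_camera(cam); cv2.imwrite('pics/'+fn,im[:,:,::-1]); return im
E
python3 - <<'E'
from h import *
for c in ("side","top"):
    snap(c,c+"0.png")
    for n in ("extractor","shell_hinge","shell_bar","shutter_grip"):
        print(c,n,[(np.round(world(d["at"],c),1).tolist(),round(d["confidence"],2)) for d in viewer.pinpoint(n,c)[:2]])
print(robot.observe()["t"],robot.observe()["tcp_rot"])
E
```

```text
pics
side extractor [([546.7, -61.2, 2.3], 0.77)]
side shell_hinge [([633.2, 37.5, 70.7], 0.61), ([721.9, -100.8, 0.3], 0.39)]
side shell_bar [([572.5, 46.4, 200.9], 0.74)]
side shutter_grip [([535.4, -177.8, 73.0], 0.7), ([339.6, -141.8, 1.2], 0.6)]
top extractor [([550.1, -61.5, 5.4], 0.77), ([717.1, -105.4, -1.8], 0.39)]
top shell_hinge [([633.0, 36.6, 70.0], 0.67)]
top shell_bar [([565.6, 47.8, 199.3], 0.96)]
top shutter_grip [([543.3, -187.1, 69.2], 0.8)]
0.5 [ 6.80694360e-01  3.06689108e+00 -8.07419494e-05]
```

View pics/side0.png

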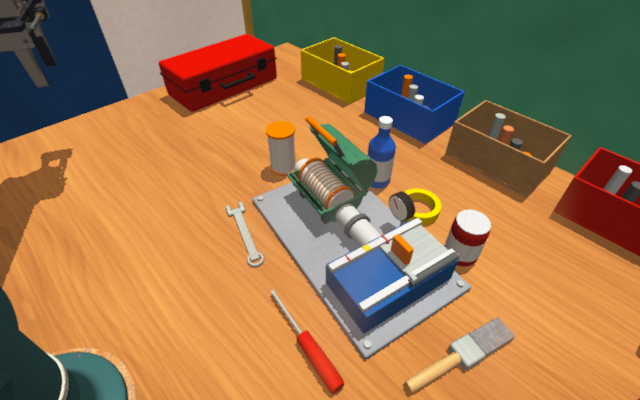

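View pics/top0.png

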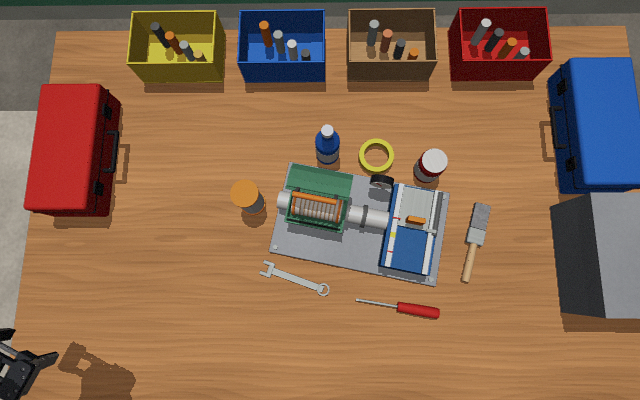

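```bash
cat >> h.py <<'E'
from scipy.optimize import least_squares
from scipy.spatial.transform import Rotation as Rn
OFF=dict(extractor=[0,0,0],shell_hinge=[63,110,70],shutter_grip=[15,-120,74])
def local_bar(a): return np.array([63-149*np.cos(a)+4.5*np.sin(a),110,70+149*np.sin(a)+4.5*np.cos(a)])
def ext(p,v):  # pose p=(x,y,yaw)
    c,s=np.cos(p[2]),np.sin(p[2]); return np.array([p[0]+c*v[0]-s*v[1],p[1]+s*v[0]+c*v[1],v[2]])
def rot(yaw,flip=0):  # tool down, tool y along extractor x
    y=np.array([np.cos(yaw),np.sin(yaw),0])*(-1 if flip else 1); z=np.array([0,0,-1.]); x=np.cross(y,z)
    return Rn.from_matrix(np.c_[x,y,z]).as_rotvec()
E
python3 - <<'E'
from h import *
import json
obs=[]
for k in range(2):
  for c in ("side","top"):
    viewer.read_camera(c)
    for n in ("extractor","shell_hinge","shell_bar","shutter_grip"):
        for d in viewer.pinpoint(n,c)[:1]:
            if d["confidence"]>.4: obs.append((n,world(d["at"],c)))
def res(p): return np.concatenate([(ext(p,local_bar(p[3]) if n=="shell_bar" else OFF[n])-w)/4 for n,w in obs])
r=least_squares(res,[548,-61,-.19,1.1],loss="soft_l1"); p=r.x
print(len(obs),p,np.abs(r.fun*4).round(1).reshape(-1,3).tolist())
json.dump(p.tolist(),open("pose.json","w"))
b=ext(p,local_bar(p[3])); print(b)
for f in (0,1):
    for P in (b+[0,0,60],ext(p,local_bar(0)),ext(p,[-25,-120,85])): print(f,kin.ik(P,rot(p[2],f)))
for n,X in (("bar",b),("hinge",ext(p,OFF["shell_hinge"])),("grip",ext(p,OFF["shutter_grip"])),("cFL",ext(p,[-120,210,12])),("cFR",ext(p,[-120,-210,12])),("cBR",ext(p,[120,-210,12]))): print(n,proj(X,"side").round(),proj(X,"top").round())
print(robot.observe()["t"])
E
```

```text
15 [ 5.48938435e+02 -6.06822778e+01 -1.98890001e-01  1.08685475e+00] [[2.7, 6.0, 1.2], [0.4, 3.8, 3.4], [2.4, 2.5, 1.3], [0.9, 1.5, 1.2], [0.4, 1.6, 0.1], [2.9, 2.0, 0.2], [3.2, 6.7, 0.7], [4.1, 0.4, 1.5], [2.5, 1.3, 2.5], [1.5, 1.7, 1.5], [1.4, 4.2, 3.1], [0.3, 0.9, 0.6], [0.4, 1.6, 1.3], [1.3, 1.6, 3.9], [1.9, 4.3, 3.3]]
[568.37632277  47.61201844 203.98373989]
0 [-0.59671696  0.30342338  0.56432763  1.77835422 -0.17927954  1.11107316
 -0.17195658]
0 [-0.57016654  0.43282888  0.44958067  2.1158546  -0.30431769  0.65396476
 -0.11189866]
0 [-0.3191169   0.54010223  0.75417201  2.03270003 -0.53011081  0.77026265
  0.55836772]
1 [-0.17948275  0.28460722  0.04557487  1.75148637 -0.01431202  1.10581996
  2.81338166]
1 [-0.08547281  0.41685966 -0.13602088  2.08470545  0.09139548  0.64546093
  2.65964927]
1 [-0.64106428  0.92724755  1.34059934  2.04780892 -1.04761004  1.11781602
 -2.13401553]
bar [321. 130.] [314. 197.]
hinge [347. 174.] [321. 183.]
grip [401. 256.] [413. 221.]
cFL [252. 197.] [267. 251.]
cFR [367. 357.] [436. 286.]
cBR [473. 286.] [450. 191.]
1.5
```

Reprojections match the pictures (bar at about (320,131) side, plate corners within a few px). Moving to the bar.

```bash
python3 - <<'E'
from h import *
import json
p=json.load(open("pose.json")); R=rot(p[2]); b=ext(p,local_bar(p[3]))
robot.movep(b+[0,0,75],R); grip(.55)
robot.servo_line(b+[0,0,-13],feed=100)
o=robot.observe(); print(o["t"],o["contact_force"],o["tcp_pos"])
grip(0,10); o=robot.observe(); print(o["t"],o["contact_force"],o["grip_width"]*92,o["grip_force"])
im=snap("side","s1.png"); im2=viewer.read_camera("top")
cv2.imwrite("pics/c1.png",np.hstack([cv2.resize(im[80:230,220:420],(400,300)),cv2.resize(im2[130:280,220:420],(400,300))])[:,:,::-1])
E
```

```text
5.5 [-0.8381178   0.41468167  0.15401609] [568.86728255  47.56989504 191.56900636]
6.1667 [-1.95148878  0.4807665   2.4136837 ] 11.612294921987933 10.00012993812561
```

View pics/c1.png

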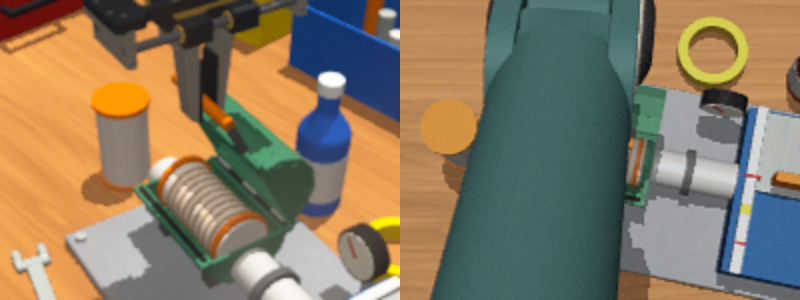

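The fingers hold the bar (width 11.6 mm). Following the arc down.

```bash
python3 - <<'E'
from h import *
import json
p=json.load(open("pose.json"))
for a in np.linspace(p[3],0,9)[1:]:
    robot.servo_line(ext(p,local_bar(a))+[0,0,-13],feed=70)
    o=robot.observe(); f=o["contact_force"]; print(round(a,2),round(o["t"],2),np.round(f,1),np.round(o["tcp_pos"],1),round(o["grip_width"]*92,1))
    if np.linalg.norm(f)>35: break
b=ext(p,local_bar(0))
print(world(viewer.pinpoint("shell_bar","side")[0]["at"],"side") if viewer.read_camera("side") is not None and 0 else b)
im=viewer.read_camera("side"); 
cv2.imwrite("pics/c2.png",cv2.resize(im[110:270,220:480],(780,480))[:,:,::-1])
E
```

```text
0.95 6.71 [-1.2  0.2  0.4] [550.8  51.2 180.6] 11.7
0.82 7.15 [ 0.7  0.8 -1.8] [535.1  54.4 168.1] 11.7
0.68 7.59 [ 1.3  1.  -3.4] [521.4  57.1 153.8] 11.4
0.54 8.03 [-0.4  0.1 -2.9] [509.6  59.5 137.7] 11.3
0.41 8.47 [ 0.7  1.2 -2.4] [499.9  61.5 120. ] 11.8
0.27 8.92 [-0.1  1.9 -2.8] [492.6  62.9 101. ] 11.5
0.14 9.36 [-2.7  1.9 -2.5] [487.8  63.9  81.4] 11.3
0.0 9.8 [-4.2  2.4 -1.3] [485.4  64.3  61.3] 11.8
[486.36774367  64.14123174  74.5       ]
```

View pics/c2.png

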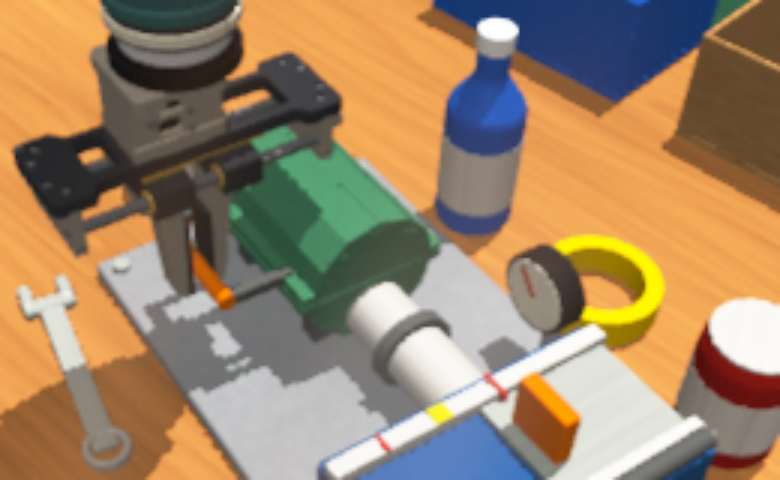

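Shell is nearly or fully down; now press down in steps until the force shows that it is seated.

```bash
python3 - <<'E'
from h import *
import json
p=json.load(open("pose.json")); b=ext(p,local_bar(0))
grip(0,25)
for d in range(-15,-24,-2):
    robot.servo_line(b+[0,0,d],feed=20); robot.hold(.1)
    o=robot.observe(); f=o["contact_force"]; print(d,round(o["t"],2),np.round(f,1),np.round(o["tcp_pos"],1))
    if f[2]>18: break
robot.hold(.3)
print(robot.observe()["contact_force"])
E
```

```text
-15 10.47 [-4.8  2.5 -1.9] [485.2  64.4  59.6]
-17 10.82 [-6.4  3.  -1.1] [485.2  64.4  57.6]
-19 11.17 [-7.4  2.9  7.8] [485.2  64.5  56.3]
-21 11.52 [-11.6   1.5  22.4] [485.2  64.5  55.5]
[-11.62050948   0.94610418  23.21911474]
```

```bash
python3 - <<'E'
from h import *
import json
p=json.load(open("pose.json")); b=ext(p,local_bar(0))
grip(.3); o=robot.observe(); print(o["t"],o["contact_force"])
robot.servo_line(b+[0,0,25],feed=100); grip(0)
robot.servo_line(b+[0,0,9],feed=60)
for d in (7,5,3,1,-1,-3):
    robot.servo_line(b+[0,0,d],feed=30)
    o=robot.observe(); f=o["contact_force"]; print(d,round(o["t"],2),np.round(f,1),np.round(o["tcp_pos"],1))
    if f[2]>22: break
robot.hold(.2)
robot.servo_line(b+[0,0,120],feed=250)
g=ext(p,[15,-120,74])
robot.movep(g+[0,0,120],rot(p[2])); print(robot.observe()["t"])
E
```

```text
12.25 [ 0.08869439 -0.11903658 -0.02075167]
7 14.07 [-0.4 -0.   0.8] [486.4  64.1  81.5]
5 14.32 [-3.1  0.5 10.6] [486.8  64.2  80.6]
3 14.57 [-8.3 -1.5 29.9] [486.9  64.3  80.2]
16.3667
```

Bar top contacted at z≈80.6 mm (80.5 when closed): the housing is seated. Now the shutter grip.

```bash
python3 - <<'E'
from h import *
import json
p=json.load(open("pose.json")); g=ext(p,[15,-120,74])
viewer.read_camera("side"); print(g,[(world(d["at"],"side").round(1),d["confidence"]) for d in viewer.pinpoint("shutter_grip","side")[:1]])
grip(.5)
robot.servo_line(g+[0,0,10],feed=100); print(robot.observe()["contact_force"])
grip(0,40); o=robot.observe(); print(o["t"],o["contact_force"],o["tcp_pos"],o["grip_width"]*92,o["grip_force"])
robot.servo_line(ext(p,[-20,-120,84]),feed=40); robot.hold(.2)
o=robot.observe(); print(o["t"],o["contact_force"],o["tcp_pos"],o["grip_width"]*92,o["grip_force"])
im=viewer.read_camera("side"); print([(world(d["at"],"side").round(1),d["confidence"]) for d in viewer.pinpoint("shutter_grip","side")[:1]])
cv2.imwrite("pics/c3.png",cv2.resize(im[180:320,310:490],(792,600),interpolation=cv2.INTER_CUBIC)[:,:,::-1])
E
```

```text
[ 539.93297261 -181.28037743   74.        ] [(array([ 537.8, -178.5,   74.2]), 0.87)]
[-0.46825747  0.32288299 -0.03098664]
19.125 [-5.58141683  1.5871151   4.35395417] [ 538.55544725 -180.95630066   83.98246232] 11.889522147865163 39.99833106994629
20.35 [ 6.90727029 -1.44748308 -7.722108  ] [ 507.72783908 -174.7126706    84.04129217] 11.620763148611928 40.01365900039673
[(array([ 508.5, -170.5,   75.4]), 0.88)]
```

View pics/c3.png

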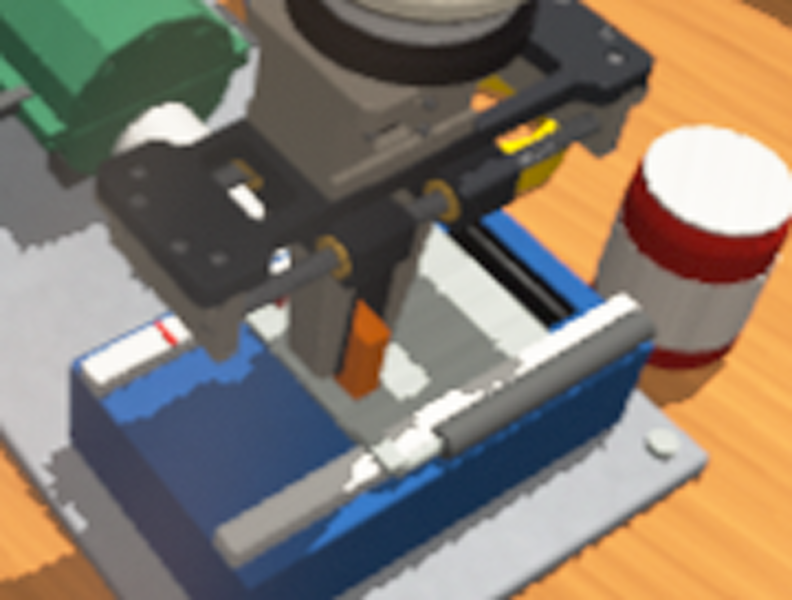

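Grip is held; the arm sags 2 mm under the spring. By the TCP, travel is about 31.5 mm; going on to 40.

```bash
python3 - <<'E'
from h import *
import json
p=json.load(open("pose.json"))
robot.servo_line(ext(p,[-29,-120,84]),feed=25); robot.hold(.3)
o=robot.observe(); T=np.array(o["tcp_pos"]); print(o["t"],o["contact_force"],T,"travel",np.linalg.norm((T-[538.56,-180.96,T[2]])),o["grip_width"]*92,o["grip_force"])
for c in ("side","top"):
    im=viewer.read_camera(c)
    for n in ("shutter_grip","shell_bar"):
        print(c,n,[(world(d["at"],c).round(1),d["confidence"]) for d in viewer.pinpoint(n,c)[:1]])
    # predicted pixels of grip-pointer region on left rail
    cv2.imwrite(f"pics/d_{c}.png",im[:,:,::-1])
    np.save(f"pics/{c}.npy",im)
s=np.load("pics/side.npy")[190:300,320:460]; t=np.load("pics/top.npy")[160:290,360:480]
cv2.imwrite("pics/c4.png",np.hstack([cv2.resize(s,(420,400)),cv2.resize(t,(370,400))])[:,:,::-1])
E
```

```text
21.2583 [ 8.30715155 -2.58547705 -9.17147991] [ 499.2104079  -173.02641083   84.03169388] travel 40.1414030054085 11.287661523284505 40.01667559146881
side shutter_grip [(array([ 499.5, -171.9,   72.1]), 0.79)]
side shell_bar [(array([486.5,  63.1,  74. ]), 0.94)]
top shutter_grip [(array([ 502. , -178.1,   73.2]), 0.96)]
top shell_bar [(array([484.2,  64. ,  70.1]), 0.87)]
```

View pics/c4.png

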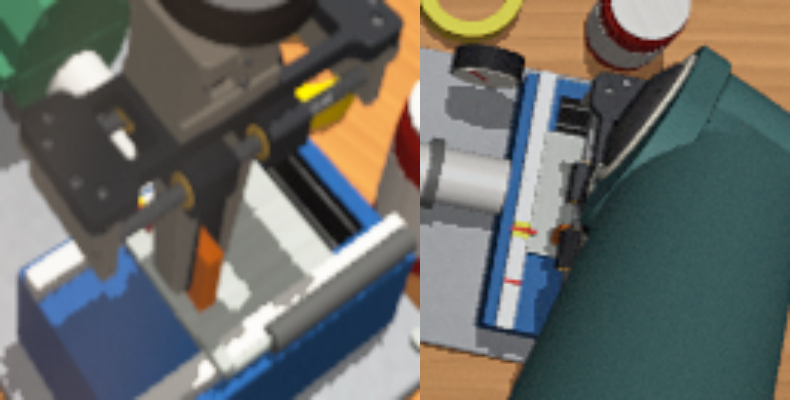

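The top view shows the red pointer at crop pixel (524,231), in the middle of the yellow band. The side view shows the fingers holding the orange block. The 8.7 N pull matches the half-open spring force, and the bar is at its closed position. Handing in.

```bash
python3 - <<'E'
from h import *
robot.hold(.3); o=robot.observe(); print(o["t"],o["tcp_pos"],o["grip_force"]); print(robot.job_done())
E
```

```text
21.8583 [ 499.23286841 -172.9975386    84.03711256] 40.01670062541962
the job is handed in; nothing more can be done
None
```

The job is handed in at about 22 s: the filter housing is seated closed and the gripper is holding the shutter at about 40 mm, with its pointer in the yellow band; the bystanders were not re-measured, but the arm touched none of them that I could see.

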